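# Seat the short square-tube offcut in the drilling fixture

## Task

Take the shorter of the two square-tube offcuts lying on the bench and lay it in the pocket of the drilling fixture, flat on the pocket floor and square between the rails, ready for drilling. Lower it in rather than dropping it, let go, and leave the longer offcut where it lies.

Things in the scene. Friction and masses are not known exactly. Their poses are not given: they have to be found in the camera images.
- short_tube: the shorter off-white square-tube offcut, 105 mm long, 25 x 25 mm in section, about 0.1 kg, loose, lying on one side on the bench. Origin at the centre of the tube (12.5 mm above the bench at the start); its x axis runs along the length, z is up at the start. Either end may point either way in the pocket.
- long_tube: the longer off-white square-tube offcut, 145 mm long, same 25 x 25 mm section, loose, lying on the bench; too long for the pocket. Origin at the centre of the tube, x axis along the length. It may lie to the left or right of the short one. To be left alone.
- fixture: drilling fixture, fixed to the bench: dark steel base plate 180 x 94 mm, 8 mm thick, with bright aluminium side rails and end stops (16 mm wide, tops 24 mm above the bench) enclosing one rectangular pocket. Origin at the centre of its underside, below the pocket's centre; x axis along the pocket's length, z up. A seated tube has its centre 20.5 mm above the origin.
- pocket (a point): centre of the pocket's floor, 8 mm above the bench; x along the pocket, z up. Floor 117 x 37 mm; walls 16 mm high, the lowest 6 mm upright, then sloping out to a mouth of 133 x 53 mm. In the middle of each long side the rails leave a gap 58 mm wide, open to the plate's edge, where fingers fit beside the tube.

How it is judged:
At the end, for the whole second after the job is handed in: The short tube rests in the fixture's pocket: its centre within 12 mm along and 10 mm across of the pocket's centre and within 3.5 mm of its seated height, level within 3 degrees, its length along the pocket within 10 degrees, released and at rest (x of short_tube in the frame of fixture between -0.012 and 0.012 m and y of short_tube in the frame of fixture between -0.01 and 0.01 m and z of short_tube in the frame of fixture between 0.0165 and 0.0235 m and angle between the x axis of short_tube and the x axis of fixture, either way round below 0.175 rad and angle between short_tube's own x axis and vertical between 1.52 and 1.62 rad and linear speed of short_tube below 0.02 m/s); the robot touches nothing.
It fails at once if the longer offcut is moved by more than 50 mm (distance of long_tube from where it was at the start of the episode above 0.05 m).
It fails at once if the short offcut is dropped (falls freely more than about 30 mm) (linear speed of short_tube above 0.8 m/s and contact force between short_tube and the fingers below 0.05 N).
It also fails if it takes over 35 s, if anything falls off the work surface, if the arm or the gripper's body presses on something with over 40 N, if the wrist force passes 120 N, or if a joint passes its speed limit or range.

## Robot

A 7-joint arm with a two-finger parallel gripper is mounted at the origin on a cart in front of the work surface, level with it; the furniture and walls round the work are solid. World frame = base frame: x ahead of the robot, y to its left, z up, the work surface at z = 0. Lengths are in m, angles in rad, forces in N, time in s.
With the tool pointing down it reaches from about 0.4 to 0.925 m from the base axis. Payload 5.6 kg.
Tool frame: the origin (TCP) lies at the very end of the fingers, on their centre line; the grasp point (between the pads) lies 19 mm behind it (arm.tcp_to_grasp is the distance from the TCP to the grasp point, in m); z points along the fingers, y is the line along which they close (so a half turn about z gives the same grasp; the last joint's range is limited). The gripper opens to 85 mm and grips with 20 to 120 N. Pads are 22 mm wide; open, the fingers measure 114 mm over their backs; the gripper's body (76 mm by 85 mm) begins 54 mm behind the grasp point. The pads swing forward as they close: fully open they stand 13 mm farther back than shut.
Start: joints at [-1.354, 0.468, -0.012, 1.603, 0.006, 1.071, -0.056], TCP at [0.167, 0.628, 0.231] pointing down, gripper open.
Joint ranges: [-2.53, 2.53], [-0.31, 2.02], [-1.57, 1.55], [0.28, 2.44], [-1.29, 4.43], [0.15, 1.84], [-2.92, 2.92]. Speed limits (rad/s): [2.57, 2.57, 3.14, 3.14, 3.14, 3.14, 3.14].

## Interface

Orientations are given as a unit quaternion [x, y, z, w].
In Python, from rig import arm, cams gives the robot as it stands (arm), with the cameras (cams).
- The arm moves only by the tool shift_gripper, called after "Request:" as name(argument=value, ...) on one line, values as JSON. Schema: {"type":"object","properties":{"segments":{"type":"object","properties":{"sx":{"type":"array","items":{"type":"number"},"minItems":1,"maxItems":12},"sy":{"type":"array","items":{"type":"number"},"minItems":1,"maxItems":12},"sz":{"type":"array","items":{"type":"number"},"minItems":1,"maxItems":12},"wx":{"type":"array","items":{"type":"number"},"minItems":1,"maxItems":12},"wy":{"type":"array","items":{"type":"number"},"minItems":1,"maxItems":12},"wz":{"type":"array","items":{"type":"number"},"minItems":1,"maxItems":12},"finger_gap":{"type":"array","items":{"type":"number"},"minItems":1,"maxItems":12}},"additionalProperties":false,"required":["sx","sy","sz","wx","wy","wz","finger_gap"]},"grip_force":{"type":"number"},"only":{"type":"string"},"quiet":{"type":"boolean"},"lines":{"type":"string"}},"required":["segments"],"additionalProperties":false}. segments is an object with one list for each field, all of the same length, 1 to 12, a row being the entries at one place: sx, sy, sz (the shift in a scale on which 1.0 is 0.2 m), wx, wy, wz (a rotation vector in shares of 2 pi rad (1.0 is 2 pi rad)), finger_gap (the finger opening in m); each row shifts and turns the commanded pose from where the row before left it, along the tool's axes as they then stand; what a row does not reach is not made up. A row lasts 1/12 s, in which the tool goes at most 0.0417 m and 0.125 rad, less where a joint would pass 70% of its speed; a pose out of reach is approached as far as the arm can. The fingers move at their own pace and stop on an object; grip_force is the grip in N (left out, the last holds). Time passes only in rows, so rows that do not move let the fingers close. The tool returns the time, the measured TCP pose, the force, the opening and the grip force at its end. only (a regular expression) keeps the lines of the reply that match it, lines (a string "A,B") keeps lines A to B, and quiet returns only ok. Input that does not fit is refused with a message, and nothing moves.
- arm.state(): the state, without advancing time (a new reading comes with each control period).
- cams.get_image(name): name is "side" or "top" or "wrist"; returns the picture (400x640x3 uint8, blue, green, red); there is no depth.
- cams.camera_params(name): a dict with "camera_matrix" (3x3 intrinsics, pixels), "k1" (the pictures are not rectified: a ray, as slopes to the right and down, at radius r is drawn at 1 + k1 r^2 times it, then the intrinsics apply), "eye" and "orientation" of the camera in the world; the wrist camera has in their place "mount" (4x4, takes a point from camera to tool coordinates, whose origin is the TCP and whose axes are the flange's). Camera axes: x right, y down, z forward; pixel columns grow to the right and rows downward; lengths in m; the calibration is good to about 2 mm. A picture is of the moment at which its call begins: read the wrist's pose just before it. camera_params takes no time and is no camera call.
- arm.hand_in(): hands the job in; it is judged then, once.
The state is a dict: "time": time; "joint_pos": joint angles; "qd": joint speeds; "tau": joint torques, N m; "eef_pos": TCP position; "orientation": TCP orientation; "ft_force": force on the tool from outside, world axes, zero at the start; "torque": the same for the moment, N m; "opening": finger opening in m; "finger_force": force on a finger pad.
Only numpy, scipy, OpenCV 4.12 (cv2) and the standard library are available. Lean on these libraries where they do the work, as an engineer would, in place of code of your own. Each camera call takes 0.05 s, during which the arm holds its last target. There are 200 camera calls.

## Working session

There is one attempt and no reset: what is moved stays moved. The work goes in short steps, Python scripts to look and compute and a tool call to move; the robot and the scene stay as the last step left them, time stands still between calls to the robot, and variables do not carry over. Pictures are saved under pics/ and viewed, at most 10 in all, crops included, and the job is handed in when it is done.

```bash
ls; mkdir -p pics; python3 - <<'E'
from rig import arm, cams
import cv2,numpy as np
s=arm.state();print(s['time'],s['eef_pos'],s['orientation'],s['opening'])
for n in('top','side','wrist'):
    p=cams.camera_params(n);print(n,p)
a=cams.get_image('top');b=cams.get_image('side')
cv2.imwrite('pics/top0.png',a);cv2.imwrite('pics/side0.png',b)
E
```

```text
pics
rig.py
0.0 [0.16687481 0.62762593 0.23030859] [ 1.29567322e-01  9.91570210e-01 -9.06920802e-04 -6.71180901e-05] 0.08517032162586703
top {'camera_matrix': array([[374.14281413,   0.        , 327.80336165],
       [  0.        , 374.14281413, 203.3530796 ],
       [  0.        ,   0.        ,   1.        ]]), 'k1': 0.01821603128070685, 'eye': array([ 0.3824658 , -0.07379189,  0.92187934]), 'orientation': array([ 0.71410589, -0.69773422,  0.0489716 , -0.0286622 ])}
side {'camera_matrix': array([[371.36798328,   0.        , 319.07593405],
       [  0.        , 371.36798328, 207.57906812],
       [  0.        ,   0.        ,   1.        ]]), 'k1': -0.020600602269210753, 'eye': array([0.49017867, 0.65583828, 0.46168132]), 'orientation': array([ 0.00803048,  0.8593284 , -0.51103439, -0.01827733])}
wrist {'camera_matrix': array([[317.604665  ,   0.        , 319.41910889],
       [  0.        , 317.604665  , 197.05309309],
       [  0.        ,   0.        ,   1.        ]]), 'k1': -0.03789834899476576, 'mount': array([[-6.85576464e-04, -9.49138374e-01, -3.14858504e-01,
         8.06548104e-02],
       [ 9.99999534e-01, -8.64899243e-04,  4.29821381e-04,
         6.45063190e-04],
       [-6.80280848e-04, -3.14858062e-01,  9.49138524e-01,
        -1.42210379e-01],
       [ 0.00000000e+00,  0.00000000e+00,  0.00000000e+00,
         1.00000000e+00]])}
```

View pics/top0.png

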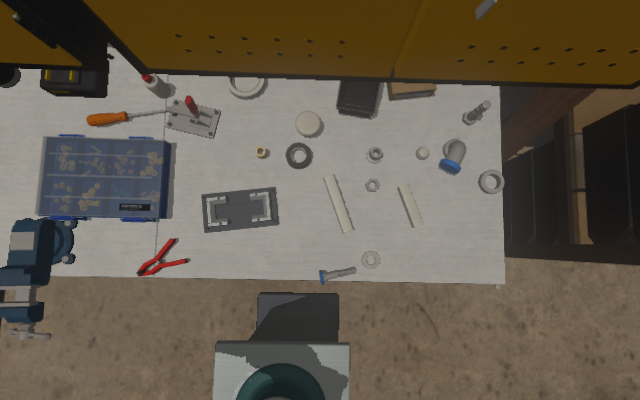

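View pics/side0.png

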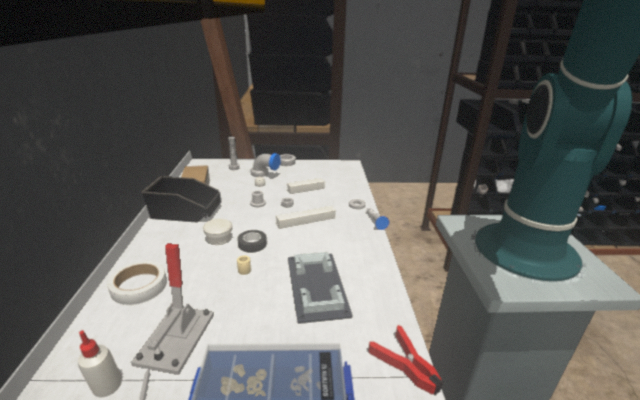

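Top view: the short tube is at about (410,206), the long one at (339,204) and the fixture at (240,209). Side view: short (306,186), long (305,215), fixture (319,286). Next I'll segment and triangulate.

```bash
cat > h.py <<'E'
from rig import arm, cams
import cv2,numpy as np
from scipy.spatial.transform import Rotation as R
def cam(n,s=None):
    p=cams.camera_params(n)
    if n=='wrist':
        s=s or arm.state();T=R.from_quat(s['orientation']).as_matrix();m=p['mount']
        return p,T@m[:3,3]+s['eef_pos'],T@m[:3,:3]
    return p,np.array(p['eye']),R.from_quat(p['orientation']).as_matrix()
def ray(c,uv):
    p,e,M=c;K=p['camera_matrix'];k=p['k1']
    d=np.array([(uv[0]-K[0,2])/K[0,0],(uv[1]-K[1,2])/K[1,1]]);x=d.copy()
    for _ in range(9): x=d/(1+k*(x@x))
    v=M@np.array([*x,1]);return e,v/np.linalg.norm(v)
def plane(c,uv,z):
    e,v=ray(c,uv);return e+v*(z-e[2])/v[2]
def tri(rs):
    A=sum(np.eye(3)-np.outer(v,v) for e,v in rs);b=sum((np.eye(3)-np.outer(v,v))@e for e,v in rs)
    return np.linalg.solve(A,b)
def blob(mask,near):
    cs,_=cv2.findContours(mask.astype(np.uint8),cv2.RETR_EXTERNAL,cv2.CHAIN_APPROX_NONE)
    return min((c for c in cs if cv2.contourArea(c)>60),key=lambda c:abs(cv2.pointPolygonTest(c,near,True)) if cv2.pointPolygonTest(c,near,True)<0 else -1)
E
python3 - <<'E'
from h import *
a=cv2.imread('pics/top0.png');b=cv2.imread('pics/side0.png')
for n,im,pts in(('top',a,[(410,206),(339,204),(240,209),(288,183)]),('side',b,[(306,186),(305,215),(319,286),(300,240)])):
    for p in pts: 
        print(n,p,im[p[1],p[0]])
print(a[206,400:422].tolist()); print(b[178:196,306].tolist())
print(a[209,190:290:2].tolist())
E
python3 -c "
import cv2
a=cv2.imread('pics/top0.png')[160:250,190:440];cv2.imwrite('pics/topc.png',cv2.resize(a,None,fx=3.2,fy=3.2,interpolation=cv2.INTER_CUBIC))"
```

```text
top (410, 206) [141 153 160]
top (339, 204) [142 154 161]
top (240, 209) [78 76 76]
top (288, 183) [146 152 156]
side (306, 186) [163 174 180]
side (305, 215) [210 222 224]
side (319, 286) [103 101 102]
side (300, 240) [223 227 230]
[[144, 150, 154], [143, 150, 154], [142, 149, 154], [127, 133, 137], [99, 105, 108], [86, 93, 96], [122, 132, 138], [142, 154, 161], [145, 157, 163], [144, 156, 162], [141, 153, 160], [140, 152, 159], [138, 150, 156], [137, 149, 156], [136, 148, 154], [134, 147, 153], [130, 141, 146], [137, 144, 148], [143, 150, 153], [145, 151, 155], [145, 152, 156], [146, 152, 156]]
[[219, 224, 224], [217, 223, 226], [214, 223, 226], [212, 224, 227], [216, 226, 230], [211, 224, 227], [185, 199, 205], [167, 180, 186], [163, 174, 180], [159, 170, 174], [155, 165, 171], [152, 161, 166], [156, 164, 167], [174, 182, 185], [207, 213, 216], [221, 225, 227], [221, 226, 227], [222, 225, 227]]
[[146, 153, 157], [148, 154, 158], [148, 155, 159], [148, 154, 159], [146, 152, 156], [145, 152, 156], [103, 106, 108], [75, 73, 73], [75, 73, 74], [147, 153, 150], [90, 94, 93], [86, 90, 88], [79, 82, 81], [75, 73, 74], [77, 75, 76], [77, 75, 76], [78, 76, 76], [77, 75, 75], [77, 75, 76], [77, 75, 74], [78, 75, 75], [77, 75, 75], [77, 75, 75], [77, 76, 75], [77, 75, 75], [78, 76, 76], [77, 76, 76], [78, 76, 77], [78, 76, 77], [78, 76, 77], [77, 75, 77], [78, 77, 76], [78, 76, 77], [77, 76, 77], [79, 77, 77], [78, 76, 77], [80, 77, 78], [102, 106, 104], [105, 110, 108], [145, 152, 149], [92, 96, 95], [74, 73, 73], [79, 78, 79], [74, 74, 74], [130, 135, 139], [144, 152, 155], [146, 153, 157], [144, 151, 155], [144, 150, 154], [143, 149, 153]]
```

View pics/topc.png

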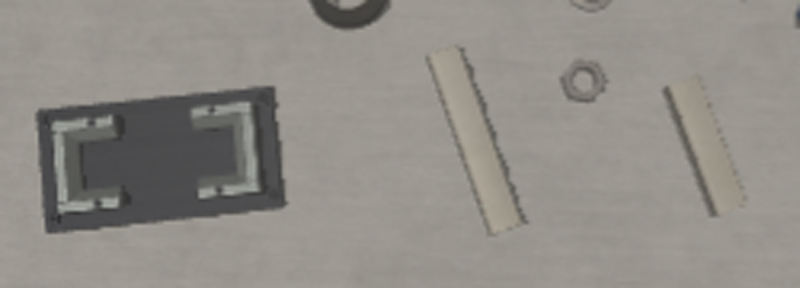

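Crop of the top view: the fixture is at left, the long tube in the middle, the short tube at right. I'll get coarse poses from the top-view masks, with the side view as a height check.

```bash
python3 - <<'E'
from h import *
a=cv2.imread('pics/top0.png').astype(int);c=cam('top');b=cv2.imread('pics/side0.png').astype(int);cs=cam('side')
m=(a[:,:,2]-a[:,:,0]>=15)
for nm,p in(('short',(411,206)),('long',(339,204))):
    r=cv2.minAreaRect(blob(m,p));bx=cv2.boxPoints(r)
    P=np.array([plane(c,q,.025) for q in bx]);e=[P[1]-P[0],P[2]-P[1]];e.sort(key=np.linalg.norm)
    print(nm,r[0],'center',plane(c,r[0],.025).round(4),'dims',[np.linalg.norm(x).round(4) for x in e],'yaw',np.degrees(np.arctan2(e[1][1],e[1][0])).round(1))
d=a.max(2)<118
r=cv2.minAreaRect(blob(cv2.morphologyEx((d).astype(np.uint8),cv2.MORPH_CLOSE,np.ones((5,5))),(240,209)));bx=cv2.boxPoints(r)
P=np.array([plane(c,q,.006) for q in bx]);e=[P[1]-P[0],P[2]-P[1]];e.sort(key=np.linalg.norm)
print('fix',r[0],plane(c,r[0],.008).round(4),[np.linalg.norm(x).round(4) for x in e],np.degrees(np.arctan2(e[1][1],e[1][0])).round(1))
print('tri rough',tri([ray(c,(410.5,206)),ray(cs,(306,183.5))]).round(3))
s=arm.state();print(R.from_quat(s['orientation']).as_matrix().round(3).tolist())
E
```

```text
short (410.6034851074219, 204.7586212158203) center [ 0.4833 -0.2995  0.025 ] dims [np.float64(0.0244), np.float64(0.1042)] yaw -158.2
long (337.601318359375, 203.14569091796875) center [ 0.4828 -0.1222  0.025 ] dims [np.float64(0.0244), np.float64(0.1446)] yaw -159.0
fix (239.64852905273438, 209.48513793945312) [0.4632 0.1153 0.008 ] [np.float64(0.096), np.float64(0.1839)] -82.7
tri rough [ 0.483 -0.301  0.019]
[[-0.966, 0.257, -0.0], [0.257, 0.966, -0.002], [-0.0, -0.002, -1.0]]
```

The manual's scale: shifts go in shares of 0.2 m and turns go in shares of 2 pi rad. Converting my numbers, -0.028 m / 0.2 = -0.14.

Request:
shift_gripper(segments={"sx": [-0.14,-0.14,-0.14,-0.14,-0.14,-0.14,-0.14,-0.14,-0.14,-0.14,-0.14,-0.14],"sy": [-0.14,-0.14,-0.14,-0.14,-0.14,-0.14,-0.14,-0.14,-0.14,-0.14,-0.14,-0.14],"sz": [0,0,0,0,0,0,0,0,0,0,0,0],"wx": [0,0,0,0,0,0,0,0,0,0,0,0],"wy": [0,0,0,0,0,0,0,0,0,0,0,0],"wz": [0,0,0,0,0,0,0,0,0,0,0,0],"finger_gap": [0.085,0.085,0.085,0.085,0.085,0.085,0.085,0.085,0.085,0.085,0.085,0.085]})

```text
time: 1.1
eef_pos: [0.4058, 0.2152, 0.2313]
orientation: [0.129, 0.992, 0.0, -0.0]
ft_force: [1.2, 0.1, -0.5]
opening: 0.0854
finger_force: 0.0
```

Request:
shift_gripper(segments={"sx": [-0.14,-0.14,-0.14,0,0,0,0,0,0,0,0,0],"sy": [-0.14,-0.14,-0.14,0,0,0,0,0,0,0,0,0],"sz": [0,0,0,0,0,0,0,0,0,0,0,0],"wx": [0,0,0,0,0,0,0,0,0,0,0,0],"wy": [0,0,0,0,0,0,0,0,0,0,0,0],"wz": [0,0,0,0.0199,0.0199,0.0199,0.0199,0.0199,0.0199,0.0199,0.0199,0.0199],"finger_gap": [0.085,0.085,0.085,0.085,0.085,0.085,0.085,0.085,0.085,0.085,0.085,0.085]})

```text
time: 2.1
eef_pos: [0.4647, 0.1143, 0.231]
orientation: [0.641, 0.768, -0.0, -0.0]
ft_force: [-0.3, -0.1, -0.0]
opening: 0.085
finger_force: 0.0
```

```bash
python3 - <<'E'
from h import *
s=arm.state();im=cams.get_image('wrist');cv2.imwrite('pics/w1.png',im);np.save('w1.npy',np.r_[s['eef_pos'],s['orientation']])
print(s['time'],s['eef_pos'],R.from_quat(s['orientation']).as_matrix().round(3).tolist(),s['joint_pos'])
E
```

```text
2.1 [0.46468916 0.11428573 0.23101981] [[-0.179, 0.984, -0.001], [0.984, 0.179, -0.0], [-0.0, -0.001, -1.0]] [-0.71097597  0.17603466  0.44978041  2.0344632  -0.09359698  0.95099612
 -0.03298385]
```

View pics/w1.png

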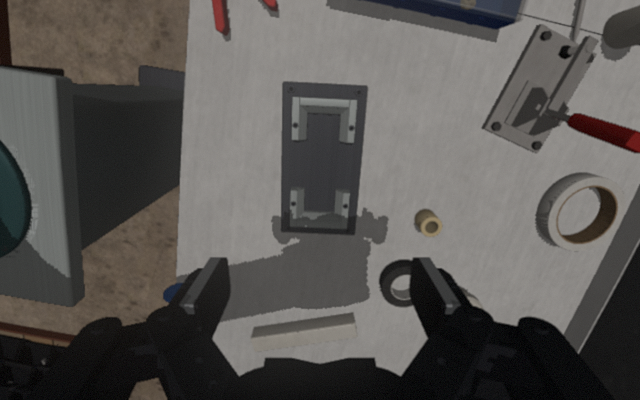

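Wrist view 1: the fixture plate runs from (284,83) to (354,235), with the gripper's shadow on its lower end. I'll take an enlarged crop to read the corners.

```bash
python3 - <<'E'
import cv2
a=cv2.imread('pics/w1.png')[70:250,265:385]
cv2.imwrite('pics/w1c.png',cv2.resize(cv2.convertScaleAbs(a,alpha=1.6),None,fx=3.3,fy=3.3,interpolation=cv2.INTER_NEAREST))
E
```

```text
(no output)
```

View pics/w1c.png

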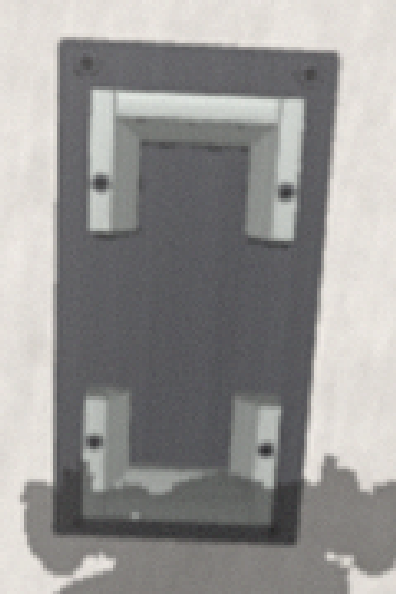

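The crop shows the plate corners at (62,40), (337,53), (297,543) and (55,533), and the four rail holes at (100,183), (285,192), (94,441) and (265,450), in crop pixels. The holes are also visible in the top crop, so I'll triangulate them.

```bash
python3 - <<'E'
from h import *
q=np.load('w1.npy');cw=cam('wrist',dict(eef_pos=q[:3],orientation=q[3:]));ct=cam('top')
W=lambda u:(265+(u[0]+.5)/3.3-.5,70+(u[1]+.5)/3.3-.5)
T=lambda u:(190+(u[0]+.5)/3.2-.5,160+(u[1]+.5)/3.2-.5)
w=[(100,183),(285,192),(94,441),(265,450)];t=[(98,203),(98,123),(219,190),(211,111)]
X=np.array([tri([ray(cw,W(a)),ray(ct,T(b))]) for a,b in zip(w,t)]);print(X.round(4),X.mean(0).round(4))
w=[(62,40),(337,53),(297,543),(55,533)];t=[(48,233),(38,111),(274,87),(285,206)]
X=np.array([tri([ray(cw,W(a)),ray(ct,T(b))]) for a,b in zip(w,t)]);print(X.round(4),X.mean(0).round(4))
for c,p,f in((cw,w,W),(ct,t,T)):
    P=np.array([plane(c,f(a),.008) for a in p]);e=(P[0]+P[1]-P[2]-P[3])/2
    print('plate',P.mean(0).round(4),np.linalg.norm(e).round(4),np.linalg.norm(P[0]-P[1]).round(4),np.degrees(np.arctan2(e[1],e[0])).round(2))
# long tube in wrist view as cross-check, and plan to short tube
s=arm.state();M=R.from_quat(s['orientation']).as_matrix()
d=M.T@(np.array([.4833,-.2995,.18])-s['eef_pos']);print('to tube, tool axes',d.round(4))
E
```

```text
[[0.4295 0.1565 0.0212]
 [0.4912 0.1632 0.009 ]
 [0.4413 0.0673 0.0223]
 [0.5008 0.0756 0.0252]] [0.4657 0.1156 0.0194]
[[ 0.4074  0.1992 -0.0046]
 [ 0.4998  0.2107  0.0026]
 [ 0.5241  0.032   0.0016]
 [ 0.4316  0.0198  0.0018]] [4.657e-01 1.154e-01 4.000e-04]
plate [0.467  0.1166 0.008 ] 0.1774 0.0908 97.67
plate [0.4637 0.1139 0.008 ] 0.179 0.0932 97.63
to tube, tool axes [-0.4107 -0.0534  0.0511]
```

Scaled: -0.041 m / 0.2 = -0.205, -0.005 m / 0.2 = -0.025.

Request:
shift_gripper(segments={"sx": [-0.205,-0.205,-0.205,-0.205,-0.205,-0.205,-0.205,-0.205,-0.205,-0.205],"sy": [-0.025,-0.025,-0.025,-0.025,-0.025,-0.025,-0.025,-0.025,-0.025,-0.025],"sz": [0,0,0,0,0,0,0,0,0,0],"wx": [0,0,0,0,0,0,0,0,0,0],"wy": [0,0,0,0,0,0,0,0,0,0],"wz": [0,0,0,0,0,0,0,0,0,0],"finger_gap": [0.085,0.085,0.085,0.085,0.085,0.085,0.085,0.085,0.085,0.085]})

```text
time: 2.98
eef_pos: [0.4914, -0.2995, 0.2311]
orientation: [0.637, 0.771, 0.0, -0.0]
ft_force: [-0.0, 0.8, 0.6]
opening: 0.0848
finger_force: 0.0
```

Request:
shift_gripper(segments={"sx": [0,0,0,0,0,0,0,0,0,0,0,0],"sy": [0,0,0,0,0,0,0,0,0,0,0,0],"sz": [0,0,0,0,0,0,0,0,0,0,0,0],"wx": [0,0,0,0,0,0,0,0,0,0,0,0],"wy": [0,0,0,0,0,0,0,0,0,0,0,0],"wz": [0.0198,0.0198,0.0198,0.0198,0.0198,0.0198,0.0198,0.0198,0.0198,0.0198,0.0198,0],"finger_gap": [0.085,0.085,0.085,0.085,0.085,0.085,0.085,0.085,0.085,0.085,0.085,0.085]})

```text
time: 3.98
eef_pos: [0.4915, -0.2975, 0.2307]
orientation: [0.981, 0.192, -0.001, -0.0]
ft_force: [-0.2, 0.4, 0.1]
opening: 0.0853
finger_force: 0.0
```

```bash
python3 - <<'E'
from h import *
s=arm.state();im=cams.get_image('wrist');cv2.imwrite('pics/w2.png',im);np.save('w2.npy',np.r_[s['eef_pos'],s['orientation']])
print(s['time'],s['eef_pos'],R.from_quat(s['orientation']).as_matrix().round(3).tolist(),s['joint_pos'])
E
```

```text
3.9833 [ 0.49153932 -0.29749634  0.23074823] [[0.926, 0.377, -0.001], [0.377, -0.926, -0.0], [-0.001, -0.0, -1.0]] [-0.25602124  0.4781971   0.99016662  1.83828909 -0.45219713  1.07294702
 -0.2771779 ]
```

View pics/w2.png

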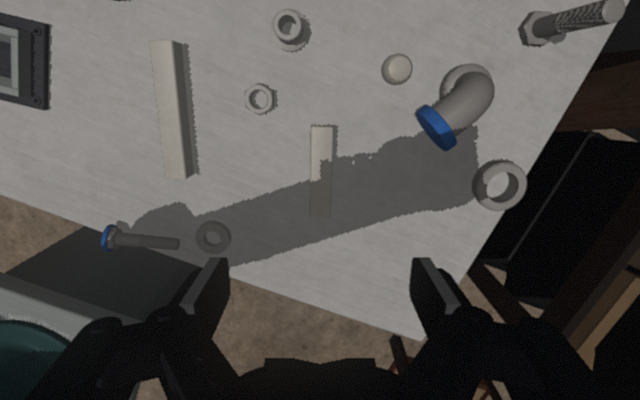

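Wrist view 2: the short tube stands upright in the image from about (322,125) to (320,217), half in shadow. The long tube is at (175,110), well clear of the fingers. I'll mask by colour ratio, which the shadow doesn't affect.

```bash
python3 - <<'E'
from h import *
q=np.load('w2.npy');cw=cam('wrist',dict(eef_pos=q[:3],orientation=q[3:]));ct=cam('top')
def rect(im,near,k):
    f=cv2.GaussianBlur(im,(3,3),0).astype(float);m=(f[:,:,2]/(f[:,:,0]+1)>k).astype(np.uint8)
    m=cv2.morphologyEx(m,cv2.MORPH_OPEN,np.ones((3,3)));b=blob(m,near);return b,cv2.minAreaRect(b)
def ends(r):
    bx=cv2.boxPoints(r);i=0 if np.linalg.norm(bx[0]-bx[1])<np.linalg.norm(bx[1]-bx[2]) else 1
    E=[(bx[i]+bx[i+1])/2,(bx[(i+2)%4]+bx[(i+3)%4])/2];return sorted(E,key=lambda p:p[1])
im=cv2.imread('pics/w2.png');b,r=rect(im,(322,170),1.095);print(r,cv2.boundingRect(b))
t=cv2.imread('pics/top0.png');bt,rt=rect(t,(411,206),1.1);print(rt)
ew,et=ends(r),ends(rt)
for a,c in zip(ew,et):
    print(tri([ray(cw,a),ray(ct,c)]).round(4),plane(cw,a,.025).round(4),plane(ct,c,.025).round(4))
print(im[150,300:345].tolist()); print(im[205,300:345,::2].tolist())
E
```

```text
((398.5, 68.0), (26.0, 23.0), 90.0) (387, 55, 24, 27)
((410.1417541503906, 204.86856079101562), (42.50312042236328, 10.841165542602539), 68.96248626708984)
[ 0.6172 -0.3456 -0.1835] [ 0.6306 -0.3268  0.025 ] [ 0.5312 -0.2798  0.025 ]
[ 0.4169 -0.0475  1.2021] [ 0.6081 -0.3378  0.025 ] [ 0.4353 -0.3167  0.025 ]
[[139, 141, 144], [139, 142, 145], [138, 142, 143], [137, 141, 143], [138, 140, 144], [136, 139, 142], [134, 138, 141], [133, 136, 139], [138, 139, 143], [130, 134, 136], [118, 123, 126], [128, 136, 140], [142, 151, 157], [145, 154, 160], [144, 152, 158], [141, 150, 156], [141, 149, 154], [140, 149, 154], [138, 146, 151], [137, 145, 150], [136, 145, 149], [133, 140, 145], [134, 141, 146], [133, 140, 145], [129, 138, 142], [130, 138, 142], [128, 135, 140], [127, 135, 139], [128, 135, 140], [129, 137, 142], [126, 133, 139], [118, 126, 130], [96, 102, 105], [85, 87, 89], [81, 84, 85], [81, 82, 84], [91, 93, 95], [118, 121, 123], [135, 138, 141], [138, 141, 145], [136, 140, 143], [134, 137, 139], [134, 138, 140], [136, 139, 143], [135, 139, 142]]
[[81, 84], [78, 82], [81, 85], [80, 84], [80, 83], [79, 82], [83, 86], [81, 85], [80, 84], [74, 78], [72, 77], [75, 81], [74, 81], [75, 81], [75, 80], [75, 82], [74, 81], [74, 81], [77, 82], [76, 83], [75, 82], [75, 82], [76, 83], [73, 81], [74, 81], [75, 84], [75, 83], [75, 83], [72, 80], [71, 78], [70, 77], [76, 80], [81, 84], [83, 86], [82, 87], [82, 86], [81, 85], [79, 83], [80, 85], [80, 84], [81, 84], [81, 85], [81, 84], [80, 83], [81, 85]]
```

```bash
cat >> h.py <<'E'
def rect(im,near,k):
    f=cv2.GaussianBlur(im,(5,5),0).astype(float);m=(f[:,:,2]/(f[:,:,0]+1)>k).astype(np.uint8)
    m=cv2.morphologyEx(m,cv2.MORPH_OPEN,np.ones((3,3)));b=blob(m,near);return b,cv2.minAreaRect(b)
def ends(r):
    bx=cv2.boxPoints(r);i=0 if np.linalg.norm(bx[0]-bx[1])<np.linalg.norm(bx[1]-bx[2]) else 1
    return sorted([(bx[i]+bx[i+1])/2,(bx[(i+2)%4]+bx[(i+3)%4])/2],key=lambda p:p[1])
E
python3 - <<'E'
from h import *
q=np.load('w2.npy');cw=cam('wrist',dict(eef_pos=q[:3],orientation=q[3:]));ct=cam('top')
im=cv2.imread('pics/w2.png');b,r=rect(im,(322,170),1.065);print(r,cv2.boundingRect(b))
t=cv2.imread('pics/top0.png');_,rt=rect(t,(411,206),1.09);print(rt)
for a,c in zip(ends(r),ends(rt)):
    print(tri([ray(cw,a),ray(ct,c)]).round(4),plane(cw,a,.025).round(4),plane(ct,c,.025).round(4))
E
```

```text
((321.4999694824219, 170.0), (22.999996185302734, 89.99998474121094), 0.0) (310, 125, 24, 91)
((410.01507568359375, 204.9942626953125), (43.78367233276367, 12.090484619140625), 69.22774505615234)
[ 0.5349 -0.2819  0.0116] [ 0.5363 -0.281   0.025 ] [ 0.5324 -0.2791  0.025 ]
[ 0.4342 -0.3222  0.008 ] [ 0.4402 -0.3203  0.025 ] [ 0.4335 -0.3167  0.025 ]
```

Scaled: 0.034 m / 0.2 = 0.17, 0.033 m / 0.2 = 0.165.

Request:
shift_gripper(segments={"sx": [-0.01,-0.01,-0.01,0],"sy": [0,0,-0.005,0],"sz": [0.165,0.165,0.17,0],"wx": [0,0,0,0],"wy": [0,0,0,0],"wz": [0,0,0,0],"finger_gap": [0.085,0.085,0.085,0.085]})

```text
time: 4.37
eef_pos: [0.4821, -0.2963, 0.1258]
orientation: [0.981, 0.195, -0.004, -0.003]
ft_force: [-0.5, 1.2, 0.0]
opening: 0.085
finger_force: 0.0
```

```bash
python3 - <<'E'
from h import *
s=arm.state();im=cams.get_image('wrist');cv2.imwrite('pics/w3.png',im)
cw=cam('wrist',s);ct=cam('top');q=np.load('w2.npy');c2=cam('wrist',dict(eef_pos=q[:3],orientation=q[3:]))
b,r=rect(im,(322,200),1.065);print(r,cv2.boundingRect(b))
_,r2=rect(cv2.imread('pics/w2.png'),(322,170),1.065)
for a,c in zip(ends(r),ends(r2)):
    print(tri([ray(cw,a),ray(c2,c)]).round(4),plane(cw,a,.025).round(4),plane(cw,a,0.).round(4))
print(s['eef_pos'],R.from_quat(s['orientation']).as_matrix().round(3).tolist())
E
```

```text
((328.7140197753906, 189.08441162109375), (32.1053466796875, 125.8765869140625), 1.3019527196884155) (313, 126, 34, 127)
[ 0.5363 -0.2811  0.022 ] [ 0.5369 -0.281   0.025 ] [ 0.5346 -0.2825  0.    ]
[ 0.4433 -0.3185  0.0342] [ 0.4385 -0.3201  0.025 ] [ 0.4261 -0.3257  0.    ]
[ 0.48209146 -0.29634432  0.12583076] [[0.924, 0.382, -0.009], [0.382, -0.924, 0.005], [-0.007, -0.008, -1.0]]
```

View pics/w3.png

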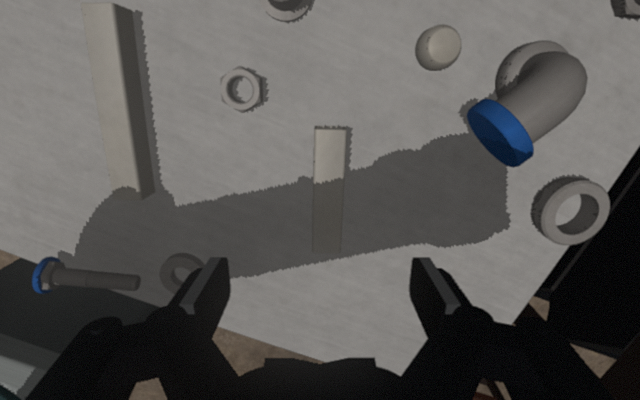

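Wrist view 3: the tube runs from (331,127) to (327,252) between the fingers. Its ends triangulate to a mean height of about 0.028, which agrees with 25 mm. Centre is about (0.487,-0.300), yaw 21.7°. Descending to grasp.

Scaled: 0.03 m / 0.2 = 0.15, 0.02 m / 0.2 = 0.1.

Request:
shift_gripper(segments={"sx": [0.015,0,0,0,0,0,0],"sy": [0.0275,0,0,0,0,0,0],"sz": [0.1,0.15,0.15,0.1,0.075,0,0],"wx": [0,0,0,0,0,0,0],"wy": [0,0,0,0,0,0,0],"wz": [0,0,0,0,0,0,0],"finger_gap": [0.085,0.085,0.085,0.085,0.085,0.085,0.085]}, grip_force=40)

```text
time: 5.0
eef_pos: [0.4914, -0.3038, 0.0175]
orientation: [0.981, 0.193, 0.001, 0.0]
ft_force: [-0.4, -0.1, -0.3]
opening: 0.0847
finger_force: 0.0
```

Scaled: 0.007 m / 0.2 = 0.035, 0.006 m / 0.2 = 0.03.

Request:
shift_gripper(segments={"sx": [-0.0125,0,0,0,0,0,0,0,0,0,0,0],"sy": [-0.025,0,0,0,0,0,0,0,0,0,0,0],"sz": [0,0.035,0.03,0,0,0,0,0,0,0,0,0],"wx": [0,0,0,0,0,0,0,0,0,0,0,0],"wy": [0,0,0,0,0,0,0,0,0,0,0,0],"wz": [0,0,0,0,0,0,0,0,0,0,0,0],"finger_gap": [0.085,0.085,0.085,0.085,0.01,0.01,0.01,0.01,0.01,0.01,0.01,0.01]}, grip_force=40)

```text
time: 6.0
eef_pos: [0.4866, -0.2997, 0.0036]
orientation: [0.981, 0.192, 0.0, 0.0]
ft_force: [0.3, 0.3, 4.1]
opening: 0.0238
finger_force: 40.9
```

Gripped at 24 mm with 41 N. Lift, translate over the fixture, rotate.

Scaled: -0.04 m / 0.2 = -0.2, -0.035 m / 0.2 = -0.175.

Request:
shift_gripper(segments={"sx": [0,0,0,0],"sy": [0,0,0,0],"sz": [-0.075,-0.15,-0.2,-0.175],"wx": [0,0,0,0],"wy": [0,0,0,0],"wz": [0,0,0,0],"finger_gap": [0.01,0.01,0.01,0.01]})

```text
time: 6.33
eef_pos: [0.4855, -0.2994, 0.1252]
orientation: [0.981, 0.192, -0.001, -0.0]
ft_force: [1.0, -0.5, -0.5]
opening: 0.0242
finger_force: 40.4
```

Request:
shift_gripper(segments={"sx": [0.062,0.062,0.062,0.062,0.062,0.062,0.062,0.062,0.062,0.062,0.062],"sy": [-0.1785,-0.1785,-0.1785,-0.1785,-0.1785,-0.1785,-0.1785,-0.1785,-0.1785,-0.1785,-0.1785],"sz": [0,0,0,0,0,0,0,0,0,0,0],"wx": [0,0,0,0,0,0,0,0,0,0,0],"wy": [0,0,0,0,0,0,0,0,0,0,0],"wz": [0,0,0,0,0,0,0,0,0,0,0],"finger_gap": [0.01,0.01,0.01,0.01,0.01,0.01,0.01,0.01,0.01,0.01,0.01]})

```text
time: 7.25
eef_pos: [0.4636, 0.1176, 0.124]
orientation: [0.981, 0.192, -0.0, -0.0]
ft_force: [0.1, -0.1, -0.6]
opening: 0.0243
finger_force: 40.5
```

Request:
shift_gripper(segments={"sx": [0,0,0,0,0,0,0,0,0,0,0,0],"sy": [0,0,0,0,0,0,0,0,0,0,0,0],"sz": [0,0,0,0,0,0,0,0,0,0,0,0],"wx": [0,0,0,0,0,0,0,0,0,0,0,0],"wy": [0,0,0,0,0,0,0,0,0,0,0,0],"wz": [-0.0191,-0.0191,-0.0191,-0.0191,-0.0191,-0.0191,-0.0191,-0.0191,-0.0191,-0.0191,-0.0191,0],"finger_gap": [0.01,0.01,0.01,0.01,0.01,0.01,0.01,0.01,0.01,0.01,0.01,0.01]})

```text
time: 8.25
eef_pos: [0.4642, 0.1155, 0.1239]
orientation: [0.656, 0.754, 0.0, -0.0]
ft_force: [-0.4, 0.4, -0.9]
opening: 0.0241
finger_force: 40.5
```

```bash
python3 - <<'E'
from h import *
s=arm.state();im=cams.get_image('wrist');cv2.imwrite('pics/w4.png',im);np.save('w4.npy',np.r_[s['eef_pos'],s['orientation']])
print(s['time'],s['eef_pos'],R.from_quat(s['orientation']).as_matrix().round(3).tolist())
E
```

```text
8.25 [0.46415739 0.11545157 0.12392965] [[-0.138, 0.99, -0.0], [0.99, 0.138, 0.001], [0.001, 0.0, -1.0]]
```

View pics/w4.png

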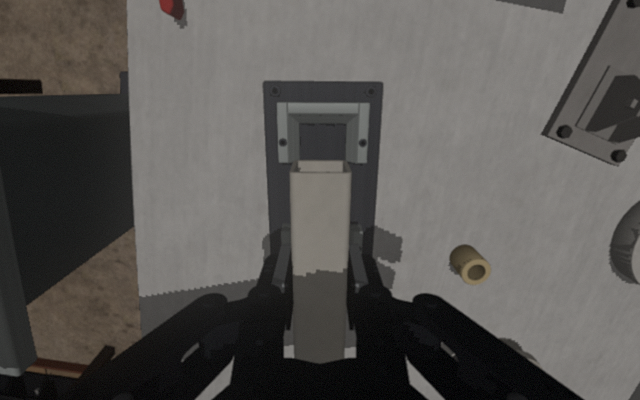

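Wrist view 4: the tube hangs level, with its front top edge at y≈172, x 290–350. The plate's far corners are at (264,82) and (383,82), the rail holes at (282,142) and (362,142), and the outer edge of the end stop at y≈102. Now compute the offsets in the tool frame.

```bash
python3 - <<'E'
from h import *
q=np.load('w4.npy');M=R.from_quat(q[3:]).as_matrix();c=cam('wrist',dict(eef_pos=q[:3],orientation=q[3:]))
f=lambda u,z:(M.T@(plane(c,u,z)-q[:3])).round(4)
zt=q[2]+.0214
print('tube front',f((320.5,172),zt),f((291,172),zt),f((350,172),zt))
for u,z in (((264,82),.008),((383,82),.008),((282,142),.024),((362,142),.024),((278,102),.024),((369,102),.024)):print(u,f(u,z),plane(c,u,z).round(4))
E
```

```text
tube front [ 0.0517  0.0009 -0.0214] [ 0.0517 -0.0107 -0.0214] [ 0.0517  0.0124 -0.0214]
(264, 82) [ 0.0891 -0.0421  0.116 ] [0.4102 0.198  0.008 ]
(383, 82) [0.0891 0.0495 0.116 ] [0.5008 0.2106 0.008 ]
(282, 142) [ 0.0454 -0.028   0.1   ] [0.4302 0.1566 0.024 ]
(362, 142) [0.0453 0.0329 0.1   ] [0.4905 0.165  0.024 ]
(278, 102) [ 0.0747 -0.0298  0.1   ] [0.4243 0.1854 0.024 ]
(369, 102) [0.0747 0.0369 0.1   ] [0.4904 0.1946 0.024 ]
```

Scaled: 0.03 m / 0.2 = 0.15, 0.008 m / 0.2 = 0.04.

Request:
shift_gripper(segments={"sx": [0,0,0,0,0,0,0],"sy": [0.0125,0,0,0,0,0,0],"sz": [0.1,0.15,0.125,0.075,0.04,0,0],"wx": [0,0,0,0,0,0,0],"wy": [0,0,0,0,0,0,0],"wz": [0,0,0,0,0,0,0],"finger_gap": [0.01,0.01,0.01,0.01,0.01,0.01,0.01]})

```text
time: 8.88
eef_pos: [0.4671, 0.1158, 0.0256]
orientation: [0.658, 0.753, -0.0, 0.0]
ft_force: [0.2, 0.1, -0.7]
opening: 0.0242
finger_force: 40.4
```

```bash
python3 - <<'E'
from h import *
s=arm.state();print(s['time'],s['eef_pos'],s['ft_force'],s['orientation'])
E
```

```text
8.8833 [0.46711273 0.11581535 0.02561134] [ 0.2035204   0.08623635 -0.71113921] [ 6.57900872e-01  7.53104503e-01 -1.18331792e-04  1.91997071e-04]
```

Tube bottom is now at about z=0.022, at the mouth of the pocket. Lowering the last 14 mm gently.

Scaled: 0.003 m / 0.2 = 0.015, 0.0015 m / 0.2 = 0.0075.

Request:
shift_gripper(segments={"sx": [0,0,0,0,0,0,0],"sy": [0,0,0,0,0,0,0],"sz": [0.015,0.015,0.015,0.015,0.0075,0,0],"wx": [0,0,0,0,0,0,0],"wy": [0,0,0,0,0,0,0],"wz": [0,0,0,0,0,0,0],"finger_gap": [0.01,0.01,0.01,0.01,0.01,0.01,0.01]})

```text
time: 9.47
eef_pos: [0.4669, 0.116, 0.0118]
orientation: [0.657, 0.754, 0.0, 0.0]
ft_force: [0.3, -0.0, -0.6]
opening: 0.024
finger_force: 40.4
```

Scaled: 0.0007 m / 0.2 = 0.0035, 0.0005 m / 0.2 = 0.0025.

Request:
shift_gripper(segments={"sx": [0,0,0],"sy": [0,0,0],"sz": [0.0035,0.0025,0],"wx": [0,0,0],"wy": [0,0,0],"wz": [0,0,0],"finger_gap": [0.01,0.01,0.01]})

```text
time: 9.72
eef_pos: [0.4669, 0.116, 0.0115]
orientation: [0.657, 0.754, 0.0, -0.0]
ft_force: [-4.2, -0.7, 12.1]
opening: 0.0245
finger_force: 42.1
```

Contact with the floor (12 N) at the expected height. Release, then retreat straight up.

Scaled: -0.035 m / 0.2 = -0.175, -0.03 m / 0.2 = -0.15.

Request:
shift_gripper(segments={"sx": [0,0,0,0,0,0,0,0,0,0,0,0],"sy": [0,0,0,0,0,0,0,0,0,0,0,0],"sz": [-0.0025,0,0,0,0,-0.05,-0.1,-0.175,-0.175,-0.175,-0.15,0],"wx": [0,0,0,0,0,0,0,0,0,0,0,0],"wy": [0,0,0,0,0,0,0,0,0,0,0,0],"wz": [0,0,0,0,0,0,0,0,0,0,0,0],"finger_gap": [0.03,0.04,0.05,0.05,0.05,0.05,0.06,0.06,0.06,0.06,0.06,0.06]})

```text
time: 10.72
eef_pos: [0.4702, 0.1166, 0.1819]
orientation: [0.658, 0.753, 0.005, 0.002]
ft_force: [1.3, -0.7, 0.3]
opening: 0.0601
finger_force: 0.0
```

```bash
python3 - <<'E'
from h import *
s=arm.state();im=cams.get_image('wrist');cv2.imwrite('pics/w5.png',im);np.save('w5.npy',np.r_[s['eef_pos'],s['orientation']])
print(s['time'],s['eef_pos'])
cv2.imwrite('pics/w5c.png',cv2.resize(cv2.convertScaleAbs(im[60:280,230:410],alpha=1.5),None,fx=2.7,fy=2.7))
E
```

```text
10.7167 [0.47020616 0.116643   0.18186149]
```

View pics/w5c.png

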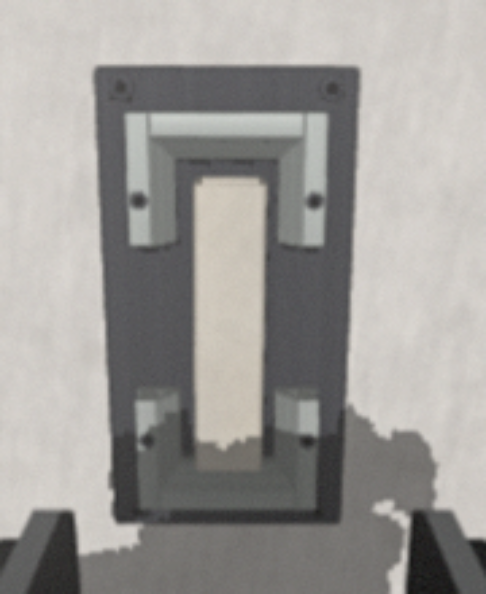

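The crop shows the tube lying square in the pocket, at x 194–266 and y 178–470. The rail holes at x 138 and 314 put the pocket's centre at about 226, so the tube is within about 1.5 mm of it. It is clear of both end stops and level, and the gripper is well above it. Handing in.

```bash
python3 -c "
from rig import arm, cams
print(arm.hand_in())"
```

```text
the job is handed in; nothing more can be done
None
```

The short tube was lowered into the fixture pocket and released. The last picture showed it square, flat and about 1.5 mm off centre across the pocket. The longer offcut was never touched, and I handed the job in at about 10.8 s; no verdict was returned.

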